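# Flag the blue tub as blocked

### The arm

A 6-joint arm with a two-finger parallel gripper is mounted at the origin on a cart in front of the work surface, level with it; the furniture and walls round the work are solid. World frame = base frame: x ahead of the robot, y to its left, z up, the work surface at z = 0. Lengths are in mm, angles in rad, forces in N, time in s.
With the tool pointing down it reaches from about 275 to 750 mm from the base axis. Payload 10.2 kg.
Tool frame: the origin (TCP) lies between the finger pads; the fingertips stand 17 mm ahead of it and the grasp point (between the pads) lies 2 mm behind it; y points along the fingers, x is the direction in which the jaws open and shut, and the axes are right-handed (so a half turn about y gives the same grasp; the last joint's range is limited). The gripper opens to 85 mm and grips with 20 to 120 N. Pads are 22 mm wide; open, the fingers measure 114 mm over their backs; the gripper's body (76 mm by 85 mm) begins 54 mm behind the grasp point. The pads swing forward as they close: fully open they stand 13 mm farther back than shut.
Start: joints at [1.126, 0.313, 1.498, -0, 1.331, -0.223], TCP at [115.505, 512.142, 248.294] pointing down, gripper open.
Joint ranges: [-2.94, 2.94], [-0.97, 2.17], [0.19, 2.56], [-1.23, 4.37], [0.02, 3.11], [-2.88, 2.88]. Speed limits (rad/s): [2.39, 2.39, 3.01, 3.14, 3.14, 3.14].

### API

Orientations are given as a unit quaternion [w, x, y, z].
In Python, from rig import ctrl gives the robot as it stands.
- The arm moves only by the tool jog_arm, never from a script. Its argument "targets" is a list of rows, each an object with "offset": the shift along the tool's x, y, z in m, a list of three; "yaw": the turn about the tool's y in rad. In form: [{"offset": [dx, dy, dz], "yaw": yaw}, ...]. A call has 1 to 12 rows; each row is the pose to reach, as a shift and turn from the pose measured when the call began, along the tool's axes at that moment; what a row does not reach only later rows make up. A row lasts 1/12 s, in which the tool goes at most 41.7 mm and 7.16 degrees, less where a joint would pass 70% of its speed; a pose out of reach is approached as far as the arm can. A call with a gripper value outside its range is refused whole. "fingers" is the finger opening in m, from 0 to 0.0854, set as the call begins (left out, the last holds). The fingers move at their own pace and stop on an object; "grip_force" is the grip in N (left out, the last holds). Time passes only in rows, so rows that repeat a pose let the fingers close. It gives the time, the measured TCP pose, the force and the opening at its end, in the units of the state.
- ctrl.sense(): the state, without advancing time (a new reading comes with each control period).
- ctrl.capture(name): name is "scene" or "top" or "wrist"; returns a dict with "img" (400x640x3 uint8, red, green, blue), "intrinsics" (3x3 intrinsics, pixels), "T" (4x4, takes a point from camera to world coordinates); the wrist camera has in their place "mount" (4x4, takes a point from camera to tool coordinates, whose origin is the TCP and whose axes are the tool frame's). Camera axes: x right, y up, looking along -z (the intrinsics and any distortion apply to the point x, -y, -z); pixel columns grow to the right and rows downward; lengths in mm; the calibration is good to about 2 mm. A picture is of the moment at which its call begins: read the wrist's pose just before it. There is no depth.
- ctrl.finish_job(): hands the job in, once; it reports no verdict.
Trained networks look in the newest picture that a camera, given by its name, has taken for a name from the list of things; names that differ only in an ending like _2 or _b are one class to them, and where a whole thing is asked for, a point or a joint stands for the part that bears it (a point fixed in the world has none). Each returns a list of dicts, best first, with "score" (0 to 1); they miss things now and then, are a little off and sometimes report something else, mostly with a low value. They report only what shows in the picture. A call takes as long as a camera call.
- ctrl.boxes_of(camera, target): "box" ([left, top, right, bottom] in pixels, round what is visible of it).
- ctrl.regions_of(camera, target): "region" (400x640 bool, what is visible of it) and "box" ([left, top, right, bottom] in pixels, round what is visible of it).
The state is a dict: "time_s": time; "joints": joint angles; "dq": joint speeds; "tau": joint torques, N m; "eef_pos": TCP position; "ee_rot": TCP orientation; "force": force on the tool from outside, world axes, zero at the start; "wrist_torque": the same for the moment, N m; "grip_width": opening from 0.0 (shut) to 1.0 (fully open).
Only numpy, scipy, OpenCV 4.12 (cv2) and the standard library are available. Lean on these libraries where they do the work, as an engineer would, in place of code of your own. Each camera call takes 0.05 s, during which the arm holds its last target.

### The job

The parts in the blue tub of the bin rack have turned out faulty: turn over the status flag in front of that tub, from green to red, until it lies fully down on the tub side, so that nobody takes parts from it. Push the flag with the fingertips only and never pinch it (pressing its tail down raises it). Leave the flags of the other two tubs green, and the tubs and everything else on the bench where they are.

Things in the scene. Friction and masses are not known exactly. Their poses are not given: they have to be found in the camera images.
- rack: grey sheet-steel bin rack screwed to the bench, 310 deep x 352 wide, base plate 5 mm thick. Origin on the bench, under the middle flag's pivot; x points from the flags (front) to the tubs (back), y left along the pivots. Flag pivots: x = 0, y = 125, 0, -125 mm, 75 mm above the bench; tub walls begin 90 mm behind them, at most 56 mm high. Place varies; x axis 25 to 55 degrees left of straight ahead
- tub_blue: the blue open tub with small dark chips, 125 x 73 x 51 mm high, loose in one of the three bays. Origin: centre of its underside
- tub_red: the red open tub with screws, 105 x 71 x 41 mm high, loose in another bay. Origin: centre of its underside
- tub_yellow: the yellow open tub with mixed small parts, 105 x 69 x 36 mm high, loose in another bay. Origin: centre of its underside
- flag_left (a joint): hinge angle of the left flag: 0 = paddle level to the front, green face up (starts at 0 to 0.1); pi/2 = upright; pi = level to the back (tub side), red face up. Stiff hinge (0.03 N m, under 1 N at the tip): it stays at any angle where it is left. Pressing its tail down raises the paddle: a fingertip 42 mm behind the pivot, pushed 30 mm down, raises it about 40 degrees
- flag_left_green: the green face layer of the left flag. Origin on the pivot axis, mid-width, 75 mm above the bench. The whole flag is a stiff plate 5 mm thick: a paddle 54 mm wide reaching 72 mm from the pivot, its free edge a black bead 8 mm thick, and opposite it, in line, a tail 32 mm wide reaching 54 mm. Its x axis points from paddle to tail, z out of the green face
- flag_left_red: the red face layer on the other side of the left flag (same outline and origin as the green one). Two steel cheek plates, 28 mm long in the rack's x, stand 33 mm left and right of the pivot's middle and reach 14 mm above it; under paddle and tail there is free air down to the base plate
- bay_left (a point): middle of the floor of the left bay, 153 mm behind the left flag's pivot, 5 mm above the bench; the tub whose origin is near it belongs to the left flag
- flag_middle (a joint): hinge angle of the middle flag: 0 = paddle level to the front, green face up (starts at 0 to 0.1); pi/2 = upright; pi = level to the back (tub side), red face up. Stiff hinge (0.03 N m, under 1 N at the tip): it stays at any angle where it is left. Pressing its tail down raises the paddle: a fingertip 42 mm behind the pivot, pushed 30 mm down, raises it about 40 degrees
- flag_middle_green: the green face layer of the middle flag. Origin on the pivot axis, mid-width, 75 mm above the bench. The whole flag is a stiff plate 5 mm thick: a paddle 54 mm wide reaching 72 mm from the pivot, its free edge a black bead 8 mm thick, and opposite it, in line, a tail 32 mm wide reaching 54 mm. Its x axis points from paddle to tail, z out of the green face
- flag_middle_red: the red face layer on the other side of the middle flag (same outline and origin as the green one). Two steel cheek plates, 28 mm long in the rack's x, stand 33 mm left and right of the pivot's middle and reach 14 mm above it; under paddle and tail there is free air down to the base plate
- bay_middle (a point): middle of the floor of the middle bay, 153 mm behind the middle flag's pivot, 5 mm above the bench; the tub whose origin is near it belongs to the middle flag
- flag_right (a joint): hinge angle of the right flag: 0 = paddle level to the front, green face up (starts at 0 to 0.1); pi/2 = upright; pi = level to the back (tub side), red face up. Stiff hinge (0.03 N m, under 1 N at the tip): it stays at any angle where it is left. Pressing its tail down raises the paddle: a fingertip 42 mm behind the pivot, pushed 30 mm down, raises it about 40 degrees
- flag_right_green: the green face layer of the right flag. Origin on the pivot axis, mid-width, 75 mm above the bench. The whole flag is a stiff plate 5 mm thick: a paddle 54 mm wide reaching 72 mm from the pivot, its free edge a black bead 8 mm thick, and opposite it, in line, a tail 32 mm wide reaching 54 mm. Its x axis points from paddle to tail, z out of the green face
- flag_right_red: the red face layer on the other side of the right flag (same outline and origin as the green one). Two steel cheek plates, 28 mm long in the rack's x, stand 33 mm left and right of the pivot's middle and reach 14 mm above it; under paddle and tail there is free air down to the base plate
- bay_right (a point): middle of the floor of the right bay, 153 mm behind the right flag's pivot, 5 mm above the bench; the tub whose origin is near it belongs to the right flag
- circuit_card: blue computer circuit card with a steel bracket, 130 x 124 x 19 mm, loose, at the right; only stands about. Origin: centre of its underside
- pliers_red: red-handled pliers, 190 x 82 x 13 mm, loose, at the left front; only stands about. Origin: centre of its underside
- bit_holder: orange holder with driver bits, 95 x 22 x 40 mm, loose, in front of the rack; only stands about. Origin: centre of its underside
- marker_pen: green and white marker pen, 135 x 17 x 16 mm, loose, in front of the rack; only stands about. Origin: centre of its underside
- tape_roll: black tape roll, 62 x 60 x 19 mm, loose, at the left; only stands about. Origin: centre of its underside

How it is judged:
By the outcome, as a careful person would: the job done as asked, in the order asked, and still so for the second after the job is handed in, with the robot touching nothing.
It also fails if it takes over 45 s, if anything falls off the work surface, if the arm or the gripper's body presses on something with over 40 N, if the wrist force passes 120 N, or if a joint passes its speed limit or range.

## Working session

There is one attempt and no reset: what is moved stays moved. The work goes in short steps, Python scripts to look and compute and a tool call to move; the robot and the scene stay as the last step left them, time stands still between calls to the robot, and variables do not carry over. Pictures are saved under pics/ and viewed, and the job is handed in when it is done.

Besides the shell and the picture viewer there is one more tool, called as name(argument=value, ...) on one line, values as JSON. jog_arm: Moves the arm, as the interface text tells. Its arguments: {"type":"object","properties":{"targets":{"type":"array"},"fingers":{"type":"number"},"grip_force":{"type":"number"}},"required":["targets"]}

```bash
ls; mkdir -p pics
cat > h.py <<'E'
import numpy as np,cv2,pickle
from rig import ctrl
def snap(n,f):
    c=ctrl.capture(n); cv2.imwrite('pics/'+f,c['img'][:,:,::-1]); return c
E
python3 - <<'E'
from h import *
print(ctrl.sense())
for n in ['scene','top']:
    c=snap(n,n+'0.png'); print(n,c['intrinsics'],c['T'],[k for k in c])
    for t in ['tub_blue','tub_red','tub_yellow','flag_left_green','flag_left','flag_middle_green','flag_right_green','rack','bit_holder','marker_pen']:
        print(t,[(np.round(b['box']).tolist(),round(b['score'],2)) for b in ctrl.boxes_of(n,t)][:4])
E
```

```text
pics
{'time_s': 0.0, 'joints': array([ 1.12556846e+00,  3.13463340e-01,  1.49844282e+00,  1.53029177e-05,
        1.33101394e+00, -2.23331511e-01]), 'dq': array([-0.00052229,  0.00100896, -0.00049501,  0.00115827,  0.00165349,
        0.00049569]), 'tau': array([ 2.28743966e-04, -4.12260783e+01, -2.59740758e+01, -1.26809587e-04,
        4.07494430e-03,  5.30253601e-07]), 'eef_pos': array([115.40943663, 511.91240104, 247.72608038]), 'ee_rot': array([-0.55208693,  0.5524867 ,  0.44113967, -0.44198899]), 'force': array([-0.09932507, -0.9308081 ,  0.00167138]), 'wrist_torque': array([ 0.04577904, -0.00304064,  0.00049656]), 'grip_width': 0.9975734578196437}
scene [[432.04969323   0.         324.37247659]
 [  0.         432.04969323 203.00759588]
 [  0.           0.           1.        ]] [[ 6.94672498e-01  4.22573110e-01 -5.82118620e-01 -1.02529437e+02]
 [-7.19324659e-01  4.06437801e-01 -5.63365200e-01 -4.06993689e+02]
 [-1.46797304e-03  8.10086589e-01  5.86308421e-01  7.42745349e+02]
 [ 0.00000000e+00  0.00000000e+00  0.00000000e+00  1.00000000e+00]] ['img', 'intrinsics', 'T']
tub_blue 
[... 954 characters left out ...]
5.99374331e-03  1.23082796e-01  9.92378305e-01  1.08963657e+03]
 [ 0.00000000e+00  0.00000000e+00  0.00000000e+00  1.00000000e+00]] ['img', 'intrinsics', 'T']
tub_blue [([312.0, 110.0, 359.0, 159.0], 0.56)]
tub_red [([270.0, 136.0, 316.0, 182.0], 0.93)]
tub_yellow [([236.0, 167.0, 278.0, 205.0], 0.9), ([393.0, 219.0, 428.0, 253.0], 0.54)]
flag_left_green [([274.0, 218.0, 308.0, 259.0], 0.98)]
flag_left [([272.0, 212.0, 311.0, 260.0], 0.7)]
flag_middle_green [([312.0, 188.0, 351.0, 230.0], 0.68)]
flag_right_green [([354.0, 160.0, 391.0, 205.0], 0.57)]
rack [([228.0, 120.0, 397.0, 270.0], 0.62)]
bit_holder [([366.0, 241.0, 392.0, 271.0], 0.58)]
marker_pen [([396.0, 220.0, 430.0, 256.0], 0.73)]
```

Run:
```python
import cv2
a=cv2.imread('pics/top0.png')[90:300,200:460];cv2.imwrite('pics/topz.png',cv2.resize(a,None,fx=3,fy=2.8,interpolation=2)[:600,:800])
a=cv2.imread('pics/scene0.png')[150:320,220:420];cv2.imwrite('pics/scenez.png',cv2.resize(a,None,fx=3.5,fy=3.5,interpolation=2))
```

```text
(no output)
```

View pics/topz.png

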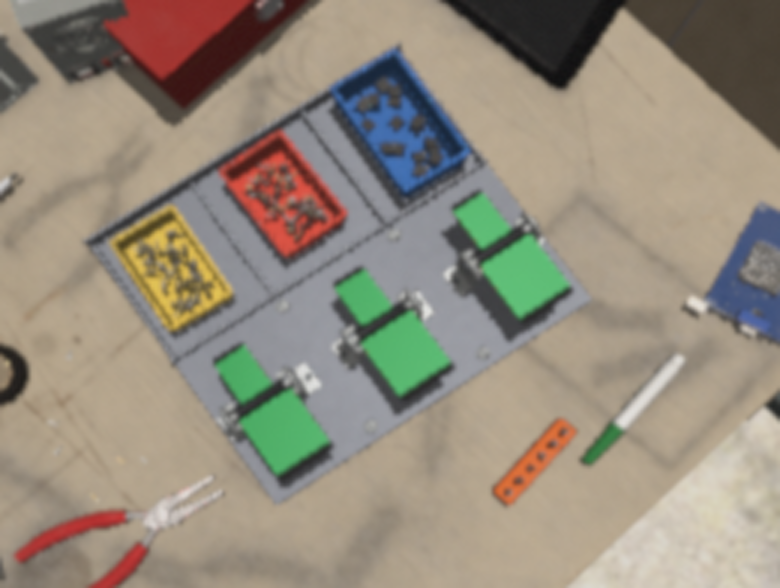

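View pics/scenez.png

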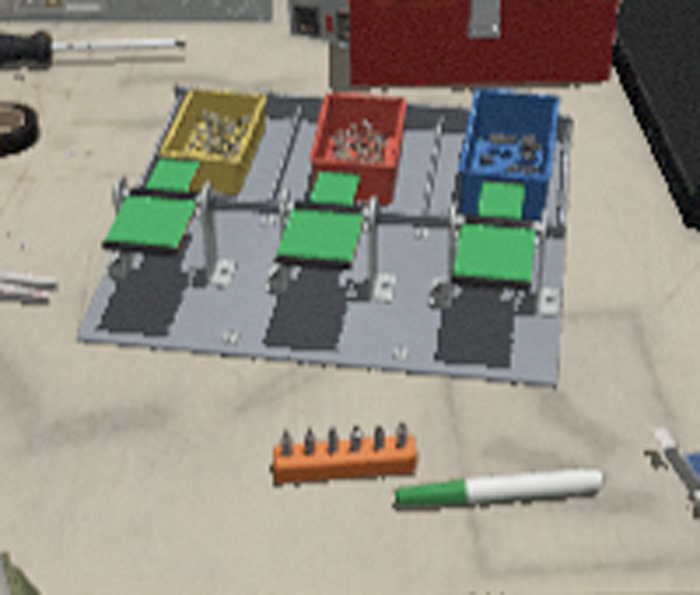

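View pics/top0.png

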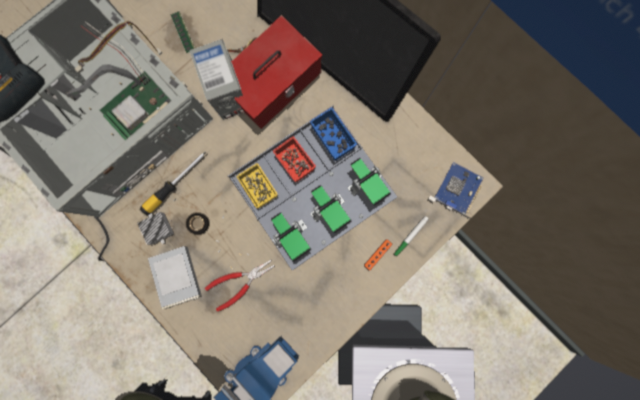

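The blue tub is in the right bay (top picture about (335,135)), so the right flag at about (372,182) is the one to turn over. Next I fit the rack pose from the green faces in both views.

```bash
cat > fit.py <<'E'
from h import *
from scipy.optimize import minimize
obs=[]
S=4
for n in ['scene','top']:
    c=ctrl.capture(n); im=c['img'].astype(int)
    g=(im[:,:,1]>im[:,:,0]*1.5)&(im[:,:,1]>im[:,:,2]*1.25)&(im[:,:,1]>70)
    m=np.zeros(g.shape,bool)
    for f in ['left','middle','right']:
        for b in ctrl.boxes_of(n,f'flag_{f}_green')[:1]:
            print(n,f,b['box'],b['score'])
            l,t,r,bo=[int(v) for v in b['box']]; m[t-4:bo+5,l-4:r+5]=1
    g&=m; obs.append((c,g)); print(g.sum())
def proj(c,P):
    R=c['T'][:3,:3];t=c['T'][:3,3]; q=(P-t)@R; q=q*[1,-1,-1]
    u=q@c['intrinsics'].T; return u[:,:2]/u[:,2:]
def rackpt(p,L):
    x,y,th=p[:3]; C,Sn=np.cos(th),np.sin(th)
    L=np.atleast_2d(L); return np.c_[x+C*L[:,0]-Sn*L[:,1],y+Sn*L[:,0]+C*L[:,1],L[:,2]]
def flagpts(p,i,a,front):
    y0=[125,0,-125][i]; out=[]
    for pl in ([(-front,27),(-front,-27),(-9,-27),(-9,27)],[(54,16),(54,-16),(9,-16),(9,16)]):
        A=np.array([(xx*np.cos(a)+2.5*np.sin(a),yy+y0,75-xx*np.sin(a)+2.5*np.cos(a)) for xx,yy in pl]); out.append(rackpt(p,A))
    return out
def render(c,p):
    m=np.zeros((400*S,640*S),np.uint8)
    for i in range(3):
        for P in flagpts(p,i,p[3+i],p[6]):
            cv2.fillPoly(m,[np.round(((proj(c,P)+.5)*S-.5)*16).astype(np.int32)],255,shift=4)
    return cv2.resize(m,(640,400),interpolation=cv2.INTER_AREA)/255.
def cost(p):
    e=0
    for c,g in obs:
        d=cv2.GaussianBlur(render(c,p)-g,(0,0),1.0); e+=(d**2).sum()
    return e+ 0.02*((p[6]-66)**2) + 1000*np.sum(np.clip(-np.array(p[3:6]),0,1)**2)
def top2world(u,v,z):
    c=obs[1][0]; d=np.linalg.inv(c['intrinsics'])@[u,v,1]; d=c['T'][:3,:3]@(d*[1,-1,-1]); t=c['T'][:3,3]; return t+d*(z-t[2])/d[2]
if __name__=='__main__':
    a=top2world(289,238,77);b=top2world(370,184,77);m=top2world(330,210,77)
    d=a-b; th=np.arctan2(-d[0],d[1]); print(a,b,m,np.degrees(th))
    p=np.array([m[0],m[1],th,.05,.05,.05,66])
    simp=lambda s:np.vstack([p]+[p+s*np.eye(7)[k]*[12,12,.08,.06,.06,.06,3][k] for k in range(7)])
    for s in (1,-.6,.4):
        r=minimize(cost,p,method='Nelder-Mead',options=dict(initial_simplex=simp(s),maxiter=600,fatol=1e-3,xatol=1e-3)); p=r.x; print(r.fun,np.round(p,3))
    np.save('p.npy',p)
    s=ctrl.sense(); print(s['time_s'],s['eef_pos'])
    from scipy.spatial.transform import Rotation as R
    q=s['ee_rot']; M=R.from_quat([q[1],q[2],q[3],q[0]]).as_matrix(); print(np.round(M,3))
    print('right pivot',rackpt(p,[0,-125,75]))
    for k,(c,g) in enumerate(obs):
        o=c['img'][:,:,::-1].copy()
        o=cv2.resize(o,None,fx=4,fy=4)
        for i in range(3):
            for P in flagpts(p,i,p[3+i],p[6]): cv2.polylines(o,[np.round((proj(c,P)+.5)*4).astype(int)],True,(0,0,255),1)
        l,t=(230,170) if k==0 else (250,150)
        cv2.imwrite(f'pics/fit{k}.png',o[t*4:(t+120)*4,l*4:(l+160)*4])
E
python3 fit.py
```

```text
scene left [251.8, 190.4, 275.6, 219.4] 0.89
scene middle [300.2, 199.4, 324.2, 223.5] 0.56
scene right [350.7, 201.8, 373.4, 229.8] 0.73
1244
top left [273.9, 215.4, 304.9, 257.9] 0.78
top middle [311.7, 185.1, 348.5, 229.4] 0.76
top right [358.1, 162.5, 388.6, 198.6] 0.78
2212
[430.93619935 330.71086611  77.        ] [574.54469158 126.07586286  77.        ] [504.78370677 227.96528979  77.        ] 35.060361440957024
173.90521477468278 [5.18375e+02 2.35422e+02 6.27000e-01 2.00000e-02 9.70000e-02 6.80000e-02
 6.56990e+01]
163.27280938203728 [5.19017e+02 2.35601e+02 6.24000e-01 2.70000e-02 8.90000e-02 4.60000e-02
 6.58930e+01]
159.20432333453402 [5.19017e+02 2.35601e+02 6.24000e-01 5.00000e-02 9.00000e-02 4.60000e-02
 6.58970e+01]
1.5 [115.52388426 512.14459472 248.31078151]
[[ 0.22   0.    -0.976]
 [ 0.976  0.     0.22 ]
 [ 0.    -1.    -0.   ]]
right pivot [[592.00229233 134.12125407  75.        ]]
```

View pics/fit0.png

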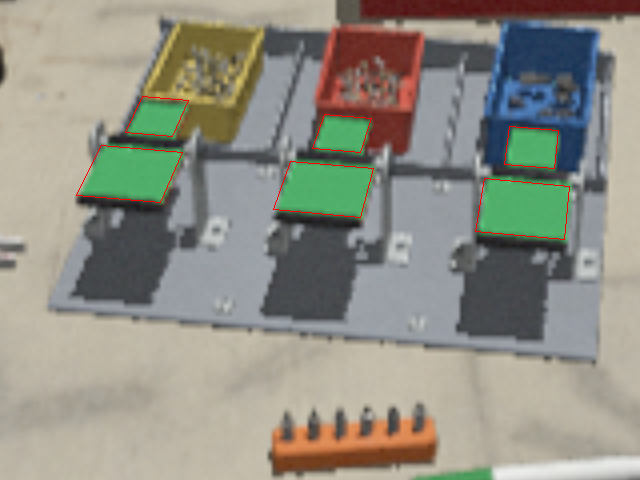

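View pics/fit1.png

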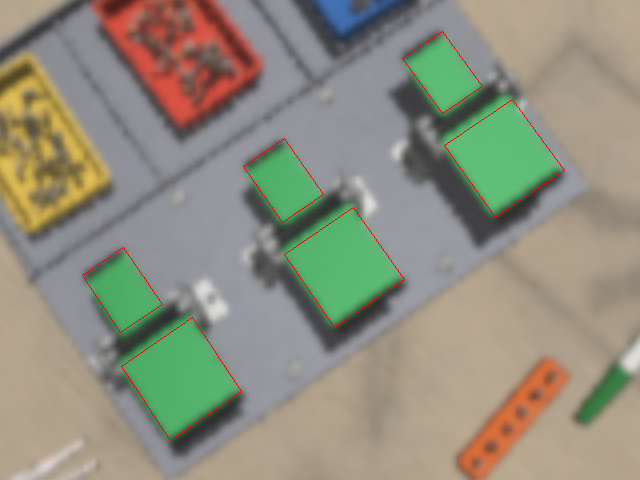

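```bash
cat > go.py <<'E'
import sys
from h import *
from scipy.spatial.transform import Rotation as R
th=0.624;piv=np.array([592.0,134.1,75]);X=np.array([np.cos(th),np.sin(th),0])
s=ctrl.sense();q=s['ee_rot'];M=R.from_quat([q[1],q[2],q[3],q[0]]).as_matrix()
Y=np.array([-X[1],X[0],0])
tip=s['eef_pos']+17*M[:,1]; d=tip-piv
print('t',round(s['time_s'],2),'tip rack x,y,z(above pivot)',np.round([d@X,d@Y,d[2]],1),'grip',s['grip_width'],'F',np.round(s['force'],1))
z=M[:,2]; w=-X; a=np.arctan2(z[0]*w[1]-z[1]*w[0],z@w); print('yaw (tool y)',round(-a,3))
# args: tip goals "x,z" in rack relative to pivot (mm)
for g in sys.argv[1:]:
    x,h=map(float,g.split(',')); T=piv+x*X+np.array([0,0,h+17]); print(g,np.round(M.T@(T-s['eef_pos'])/1000,4))
E
python3 go.py 42,140 42,30
```

```text
t 1.5 tip rack x,y,z(above pivot) [-165.8  585.2  156.3] grip 0.9988847125246316 F [0.3 0.8 0.7]
yaw (tool y) -0.846
42,140 [-0.2325  0.0163 -0.5758]
42,30 [-0.2325  0.1263 -0.5758]
```

jog_arm(targets=[{"offset": [-0.2325, 0.01, -0.5758], "yaw": -0.846}, {"offset": [-0.2325, 0.01, -0.5758], "yaw": -0.846}, {"offset": [-0.2325, 0.01, -0.5758], "yaw": -0.846}, {"offset": [-0.2325, 0.01, -0.5758], "yaw": -0.846}, {"offset": [-0.2325, 0.01, -0.5758], "yaw": -0.846}, {"offset": [-0.2325, 0.01, -0.5758], "yaw": -0.846}, {"offset": [-0.2325, 0.01, -0.5758], "yaw": -0.846}, {"offset": [-0.2325, 0.01, -0.5758], "yaw": -0.846}, {"offset": [-0.2325, 0.01, -0.5758], "yaw": -0.846}, {"offset": [-0.2325, 0.01, -0.5758], "yaw": -0.846}, {"offset": [-0.2325, 0.01, -0.5758], "yaw": -0.846}, {"offset": [-0.2325, 0.01, -0.5758], "yaw": -0.846}], fingers=0, grip_force=20)

```text
time_s: 2.5
eef_pos: [498.2, 247.3, 240.9]
ee_rot: [-0.322, 0.322, 0.629, -0.629]
force: [1.3, 1.1, -0.2]
grip_width: 0.001
```

```bash
python3 go.py 42,140 42,30
```

```text
t 2.5 tip rack x,y,z(above pivot) [-10.  146.7 148.9] grip 0.0012163998319489246 F [ 1.3  1.1 -0.2]
yaw (tool y) -0.0
42,140 [-0.1467  0.009  -0.052 ]
42,30 [-0.1467  0.119  -0.052 ]
```

jog_arm(targets=[{"offset": [-0.038, 0.009, -0.014], "yaw": 0}, {"offset": [-0.075, 0.009, -0.027], "yaw": 0}, {"offset": [-0.112, 0.009, -0.04], "yaw": 0}, {"offset": [-0.1467, 0.009, -0.052], "yaw": 0}, {"offset": [-0.1467, 0.03, -0.052], "yaw": 0}, {"offset": [-0.1467, 0.06, -0.052], "yaw": 0}, {"offset": [-0.1467, 0.09, -0.052], "yaw": 0}, {"offset": [-0.1467, 0.119, -0.052], "yaw": 0}, {"offset": [-0.1467, 0.119, -0.052], "yaw": 0}, {"offset": [-0.1467, 0.119, -0.052], "yaw": 0}])

```text
time_s: 3.33
eef_pos: [625.8, 158.6, 121.5]
ee_rot: [0.323, -0.322, -0.629, 0.63]
force: [0.6, -0.1, 1.6]
grip_width: -0.004
```

```bash
python3 go.py 42,5 42,-32
python3 - <<'E'
from h import *
c=snap('scene','s1.png');a=c['img'][130:280,240:440,::-1]
cv2.imwrite('pics/s1z.png',cv2.resize(a,None,fx=4,fy=4))
E
```

```text
t 3.33 tip rack x,y,z(above pivot) [41.7  0.1 29.5] grip -0.00393059700287786 F [ 0.6 -0.1  1.6]
yaw (tool y) -0.0
42,5 [-0.0001  0.0245 -0.0003]
42,-32 [-0.0002  0.0615 -0.0004]
```

View pics/s1z.png

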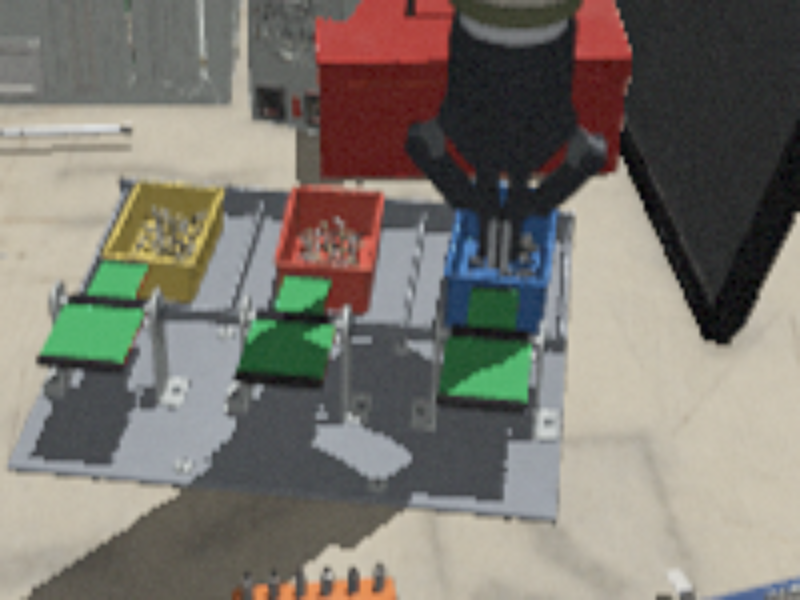

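The closed fingertips hang centred above the right flag's tail at about (495,270) and clear of the tub rim. Next I press the tail down.

jog_arm(targets=[{"offset": [0, 0.012, 0], "yaw": 0}, {"offset": [0, 0.024, 0], "yaw": 0}, {"offset": [0, 0.032, 0], "yaw": 0}, {"offset": [0, 0.04, 0], "yaw": 0}, {"offset": [0, 0.048, 0], "yaw": 0}, {"offset": [0, 0.055, 0], "yaw": 0}, {"offset": [0, 0.0615, 0], "yaw": 0}, {"offset": [0, 0.0615, 0], "yaw": 0}])

```text
time_s: 4.05
eef_pos: [626.2, 158.6, 60.3]
ee_rot: [0.323, -0.322, -0.629, 0.629]
force: [0.1, -0.2, -0.4]
grip_width: 0.001
```

```bash
python3 go.py 42,115 -95,115 -95,5
python3 - <<'E'
from h import *
c=snap('scene','s2.png');a=c['img'][130:280,240:440,::-1]
cv2.imwrite('pics/s2z.png',cv2.resize(a,None,fx=4,fy=4))
E
```

```text
t 4.05 tip rack x,y,z(above pivot) [ 42.1  -0.1 -31.7] grip 0.0009871979763582546 F [ 0.1 -0.2 -0.4]
yaw (tool y) -0.0
42,115 [ 1.000e-04 -1.467e-01  1.000e-04]
-95,115 [ 1.000e-04 -1.467e-01  1.371e-01]
-95,5 [ 1.000e-04 -3.670e-02  1.371e-01]
```

View pics/s2z.png

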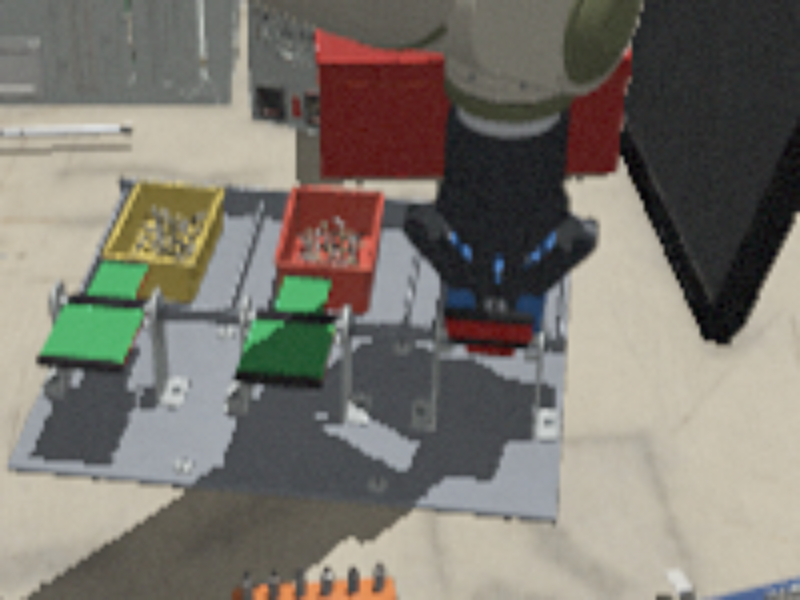

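The paddle now stands raised, red underside showing at about (490,330). Next I go up, over the flag to the front, and down to just above pivot height.

jog_arm(targets=[{"offset": [0, -0.04, 0], "yaw": 0}, {"offset": [0, -0.08, 0], "yaw": 0}, {"offset": [0, -0.115, 0], "yaw": 0}, {"offset": [0, -0.147, 0], "yaw": 0}, {"offset": [0, -0.147, 0.035], "yaw": 0}, {"offset": [0, -0.147, 0.07], "yaw": 0}, {"offset": [0, -0.147, 0.105], "yaw": 0}, {"offset": [0, -0.147, 0.137], "yaw": 0}, {"offset": [0, -0.12, 0.137], "yaw": 0}, {"offset": [0, -0.08, 0.137], "yaw": 0}, {"offset": [0, -0.037, 0.137], "yaw": 0}, {"offset": [0, -0.037, 0.137], "yaw": 0}])

```text
time_s: 5.1
eef_pos: [511.7, 78.7, 92.4]
ee_rot: [0.326, -0.319, -0.628, 0.631]
force: [-0.9, 0.3, -1.4]
grip_width: 0.001
```

```bash
python3 go.py -66,5 -36,25 -12,25 30,25
python3 - <<'E'
from h import *
for n in ['scene','top']:
    c=snap(n,n+'3.png');a=c['img'][130:280,240:440,::-1]
    cv2.imwrite(f'pics/{n}3z.png',cv2.resize(a,None,fx=4,fy=4))
E
```

```text
t 5.1 tip rack x,y,z(above pivot) [-97.7   2.    0.4] grip 0.0006158556338848485 F [-0.9  0.3 -1.4]
yaw (tool y) -0.0
-66,5 [-0.0019 -0.0048 -0.0315]
-36,25 [-0.0017 -0.0251 -0.0613]
-12,25 [-0.0017 -0.0253 -0.0853]
30,25 [-0.0017 -0.0256 -0.1273]
```

View pics/scene3z.png

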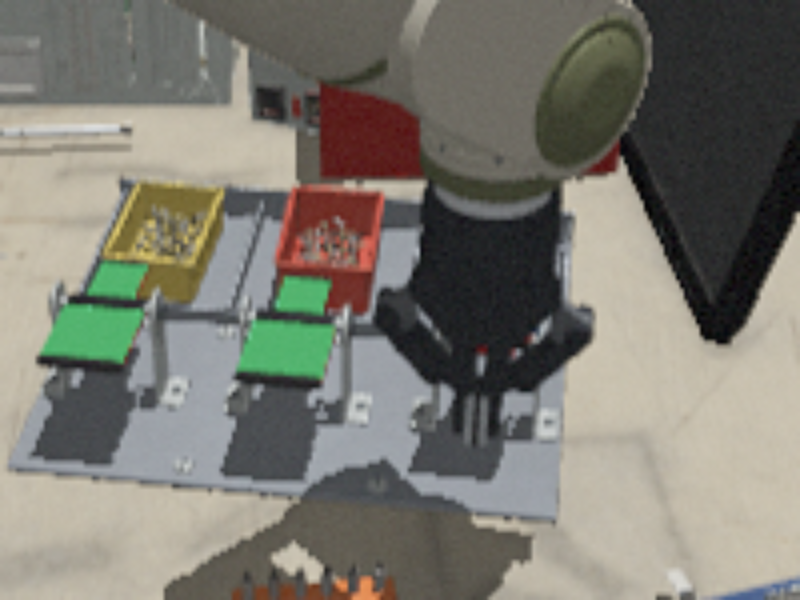

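View pics/top3z.png

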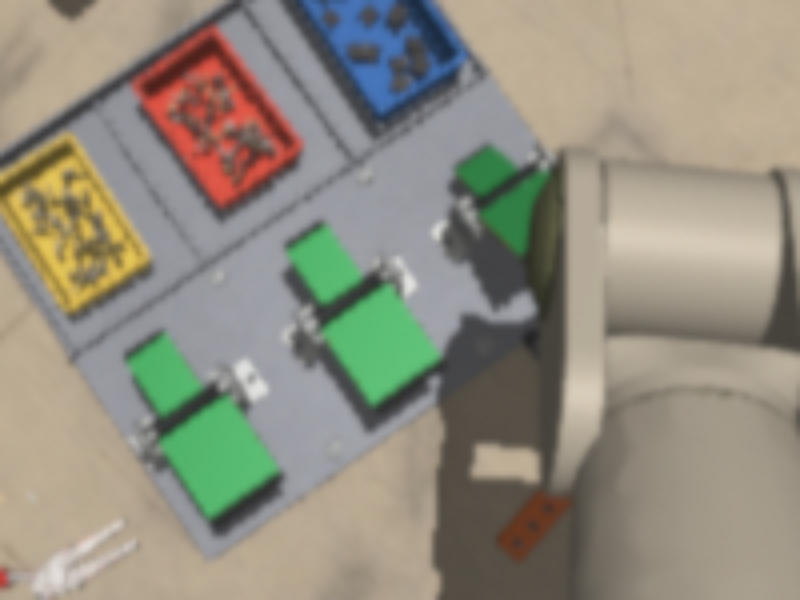

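Other flags unchanged; the right flag stays raised. Next I sweep the paddle over with the tips following its arc.

jog_arm(targets=[{"offset": [-0.002, -0.03, -0.005], "yaw": 0}, {"offset": [-0.002, -0.03, -0.02], "yaw": 0}, {"offset": [-0.002, -0.032, -0.037], "yaw": 0}, {"offset": [-0.002, -0.04, -0.05], "yaw": 0}, {"offset": [-0.002, -0.045, -0.062], "yaw": 0}, {"offset": [-0.002, -0.048, -0.075], "yaw": 0}, {"offset": [-0.002, -0.048, -0.088], "yaw": 0}, {"offset": [-0.002, -0.046, -0.103], "yaw": 0}, {"offset": [-0.002, -0.042, -0.118], "yaw": 0}, {"offset": [-0.002, -0.036, -0.13], "yaw": 0}, {"offset": [-0.002, -0.028, -0.147], "yaw": 0}, {"offset": [-0.002, -0.028, -0.147], "yaw": 0}])

```text
time_s: 6.2
eef_pos: [637.6, 164.3, 128.5]
ee_rot: [-0.321, 0.323, 0.63, -0.629]
force: [-0.4, -0.1, 0.1]
grip_width: -0.002
```

```bash
python3 go.py 54,20 54,10 54,3 54,1
python3 - <<'E'
from h import *
for n in ['scene']:
    c=snap(n,n+'4.png');a=c['img'][130:280,240:440,::-1]
    cv2.imwrite(f'pics/{n}4z.png',cv2.resize(a,None,fx=4,fy=4))
E
```

```text
t 6.2 tip rack x,y,z(above pivot) [54.7 -2.1 36.5] grip -0.0015269929013283054 F [-0.4 -0.1  0.1]
yaw (tool y) 0.001
54,20 [0.0021 0.0165 0.0007]
54,10 [0.0021 0.0265 0.0007]
54,3 [0.0022 0.0335 0.0008]
54,1 [0.0022 0.0355 0.0008]
```

View pics/scene4z.png

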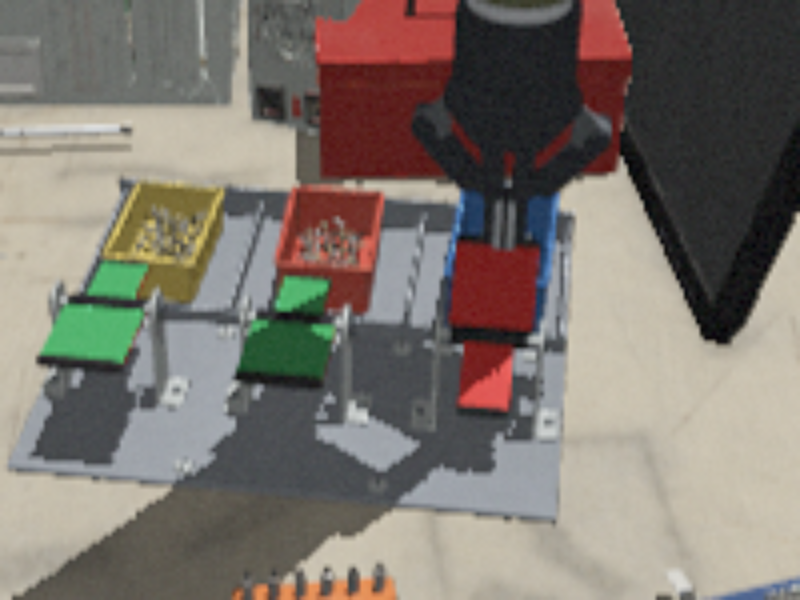

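The paddle is well past vertical, leaning back with red up. Next I lift slightly, come nearer the pivot so the tips can't slip off the edge, and press down.

jog_arm(targets=[{"offset": [0.002, -0.012, 0], "yaw": 0}, {"offset": [0.002, -0.012, 0.012], "yaw": 0}, {"offset": [0.002, 0.0, 0.012], "yaw": 0}, {"offset": [0.002, 0.01, 0.012], "yaw": 0}, {"offset": [0.002, 0.018, 0.011], "yaw": 0}, {"offset": [0.002, 0.025, 0.009], "yaw": 0}, {"offset": [0.002, 0.03, 0.007], "yaw": 0}, {"offset": [0.002, 0.033, 0.007], "yaw": 0}, {"offset": [0.002, 0.034, 0.007], "yaw": 0}, {"offset": [0.002, 0.035, 0.007], "yaw": 0}])

```text
time_s: 7.08
eef_pos: [630.2, 161.4, 94.4]
ee_rot: [-0.321, 0.323, 0.63, -0.629]
force: [-5.3, -0.9, 12.2]
grip_width: 0.001
```

```bash
python3 go.py 50,1
python3 - <<'E'
from h import *
for n in ['scene']:
    c=snap(n,n+'5.png');a=c['img'][130:280,240:440,::-1]
    cv2.imwrite(f'pics/{n}5z.png',cv2.resize(a,None,fx=4,fy=4))
E
```

```text
t 7.08 tip rack x,y,z(above pivot) [47.  -0.2  2.4] grip 0.0009327990024764641 F [-5.3 -0.9 12.2]
yaw (tool y) 0.001
50,1 [ 0.0002  0.0014 -0.0031]
```

View pics/scene5z.png

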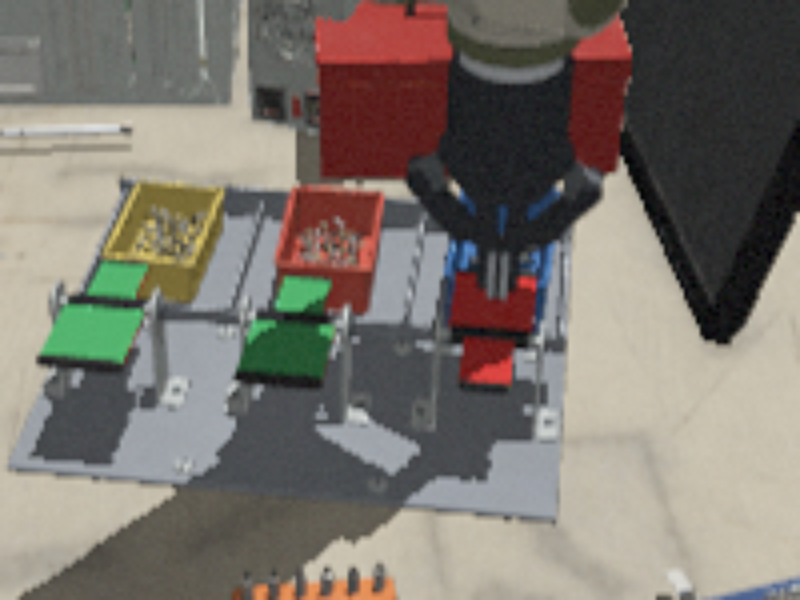

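The flag is against its stop (tip 2.4 mm above the pivot, 12 N). Now I move straight up and away.

jog_arm(targets=[{"offset": [0, -0.015, 0], "yaw": 0}, {"offset": [0, -0.05, 0], "yaw": 0}, {"offset": [0, -0.09, 0], "yaw": 0}, {"offset": [0, -0.13, 0], "yaw": 0}, {"offset": [0, -0.16, 0], "yaw": 0}, {"offset": [0, -0.18, 0.03], "yaw": 0}, {"offset": [0, -0.19, 0.07], "yaw": 0}, {"offset": [0, -0.19, 0.11], "yaw": 0}, {"offset": [0, -0.19, 0.15], "yaw": 0}, {"offset": [0, -0.19, 0.19], "yaw": 0}, {"offset": [0, -0.19, 0.22], "yaw": 0}, {"offset": [0, -0.19, 0.22], "yaw": 0}])

```text
time_s: 8.13
eef_pos: [448.4, 30.8, 284.5]
ee_rot: [-0.322, 0.323, 0.63, -0.629]
force: [-1.1, 0.3, 0.6]
grip_width: -0.002
```

```bash
python3 go.py
python3 - <<'E'
from h import *
for n in ['scene','top']:
    c=snap(n,n+'6.png');a=c['img'][110:280,230:440,::-1] if n=='scene' else c['img'][100:280,230:440,::-1]
    cv2.imwrite(f'pics/{n}6z.png',cv2.resize(a,None,fx=3.3,fy=3.3))
    for t in ['flag_right_red','flag_right_green','tub_blue']: print(n,t,[(np.round(b['box']).tolist(),round(b['score'],2)) for b in ctrl.boxes_of(n,t)][:3])
E
```

```text
t 8.13 tip rack x,y,z(above pivot) [-176.9    0.   192.5] grip -0.002031473204708788 F [-1.1  0.3  0.6]
yaw (tool y) -0.001
scene flag_right_red [([353.0, 200.0, 375.0, 227.0], 0.86), ([299.0, 272.0, 341.0, 292.0], 0.74)]
scene flag_right_green []
scene tub_blue []
top flag_right_red [([346.0, 153.0, 381.0, 193.0], 0.67)]
top flag_right_green []
top tub_blue [([309.0, 105.0, 362.0, 161.0], 0.67), ([228.0, 107.0, 395.0, 269.0], 0.57)]
```

View pics/scene6z.png

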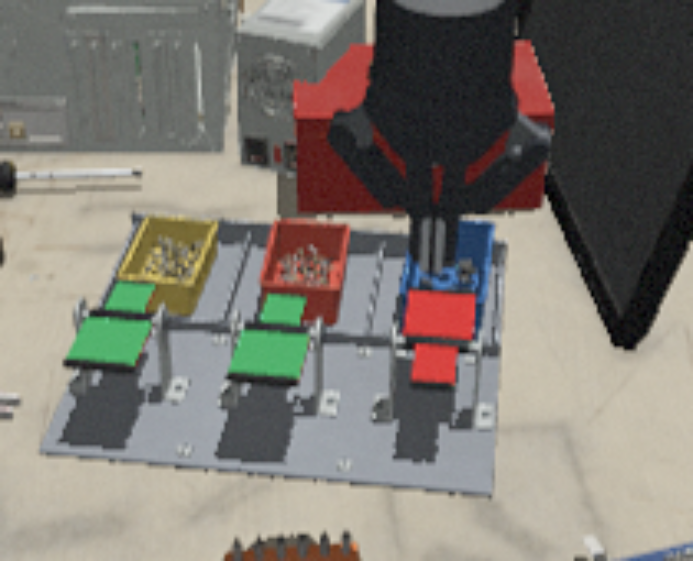

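View pics/top6z.png

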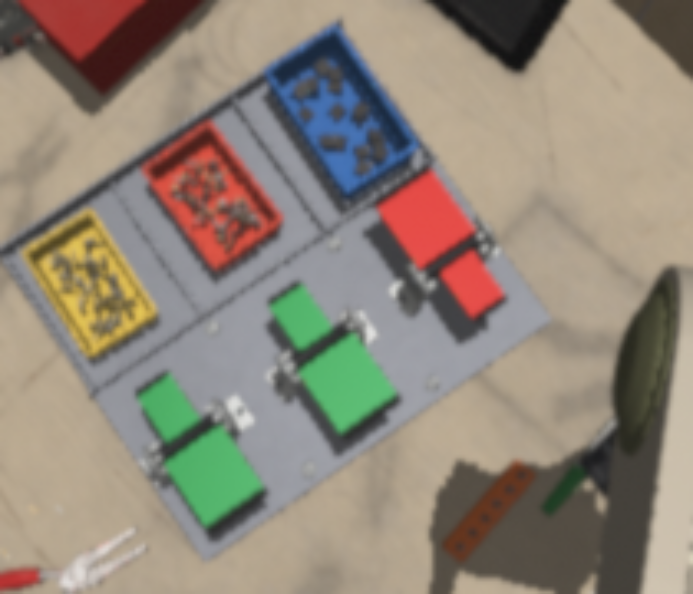

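The right flag lies red-up on the tub side (top crop about (430,220)), and the left and middle flags are still green. Before handing in I check the hinge angle with a fit.

Run:
```python
from h import *
p=np.load('p.npy')
import importlib,fit
def redpts(a,c):
    out=[]
    for pl in ([(-p[6],27),(-p[6],-27),(-9,-27),(-9,27)],[(54,16),(54,-16),(9,-16),(9,16)]):
        A=np.array([(x*np.cos(a)-2.5*np.sin(a),y-125,75-x*np.sin(a)-2.5*np.cos(a)) for x,y in pl]); out.append(fit.proj(c,fit.rackpt(p,A)))
    return out
for n,(c,_) in zip(['scene','top'],fit.obs):
    im=c['img'].astype(int); r=(im[:,:,0]>2.2*im[:,:,1])&(im[:,:,0]>90)
    b=ctrl.boxes_of(n,'flag_right_red')[0]['box'];m=np.zeros(r.shape,bool);l,t,rr,bo=map(int,b);m[t-3:bo+4,l-3:rr+4]=1;r&=m
    res=[]
    for d in range(-16,11,2):
        a=np.pi+np.radians(d); M=np.zeros((1600,2560),np.uint8)
        for P in redpts(a,c): cv2.fillPoly(M,[np.round(((P+.5)*4-.5)*16).astype(np.int32)],255,shift=4)
        e=cv2.GaussianBlur(cv2.resize(M,(640,400),interpolation=cv2.INTER_AREA)/255.-r,(0,0),1); res.append((d,round(float((e**2).sum()),1)))
    print(n,r.sum(),res)
```

```text
scene left [251.7, 195.5, 276.2, 221.4] 0.77
scene middle [300.3, 197.9, 325.1, 225.7] 0.61
scene right [164.3, 213.4, 235.3, 237.2] 0.61
787
top left [273.1, 216.4, 309.2, 256.1] 0.86
top middle [310.2, 188.3, 348.8, 229.6] 0.94
1504
scene 437 [(-16, 146.6), (-14, 131.1), (-12, 111.2), (-10, 92.9), (-8, 72.8), (-6, 53.7), (-4, 38.3), (-2, 24.5), (0, 16.4), (2, 16.1), (4, 21.6), (6, 34.2), (8, 51.8), (10, 70.8)]
top 691 [(-16, 58.7), (-14, 56.8), (-12, 57.3), (-10, 54.2), (-8, 52.8), (-6, 52.5), (-4, 49.4), (-2, 49.7), (0, 49.3), (2, 48.0), (4, 49.4), (6, 48.6), (8, 47.1), (10, 48.7)]
```

The fit puts the angle at pi to within about 1–2 degrees, so the flag is fully down.

```bash
python3 -c "
from rig import ctrl
print(ctrl.finish_job())"
```

```text
the job is handed in; nothing more can be done
None
```

The blue tub's flag now lies fully down on the tub side, red face up, and the job is handed in at about 9 s on the robot's clock. The blue tub is in the right bay, so I turned the right flag. I pressed its tail down with the closed fingertips, swept the raised paddle over from the front, pressed it against its stop with about 12 N, then moved well clear.

- **Flag angle:** in the scene camera, the fitted hinge angle is pi to within about 1–2 degrees. The fingertip stopped 2.4 mm above the pivot, which matches a level plate. The top view agrees but can't tell small angles apart.
- **Other flags and tubs:** the left and middle flags are still green, and in the pictures the tubs look where they were.
- **Detector misses:** in the last pictures the network did not report the blue tub in the scene view, where the gripper partly hid it. It also gave one false hit for the bit holder as a red flag and one for the right flag as green. I did not use either hit.
- **Not checked:** I did not measure the loose objects again. The arm hid some of them in the last pictures, but nothing suggested contact.

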